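Sort specimen carriers by length onto their stage plates

ROBOT

A 7-joint arm with a two-finger parallel gripper is mounted at the origin on a cart in front of the work surface, level with it; the furniture and walls round the work are solid. World frame = base frame: x ahead of the robot, y to its left, z up, the work surface at z = 0. Lengths are in m, angles in rad, forces in N, time in s.
With the tool pointing down it reaches from about 0.425 to 0.925 m from the base axis. Payload 6.8 kg.
Tool frame: the origin (TCP) lies between the finger pads; the fingertips stand r.tcp_to_tips ahead of it and the grasp point (between the pads) is the TCP (r.tcp_to_tips is the distance from the TCP to the fingertips, in m); z points along the fingers, y is the line along which they close (so a half turn about z gives the same grasp; the last joint's range is limited). The gripper opens to 85 mm and grips with 20 to 120 N. Pads are 22 mm wide; open, the fingers measure 114 mm over their backs; the gripper's body (76 mm by 85 mm) begins 54 mm behind the grasp point. The pads swing forward as they close: fully open they stand 13 mm farther back than shut.
Start: joints at [1.105, 0.477, 0.022, 1.555, -0.011, 1.109, -0.083], TCP at [0.236, -0.632, 0.25] pointing down, gripper open.
Joint ranges: [-2.96, 2.96], [-0.34, 2.1], [-1.41, 1.46], [0.24, 2.44], [-1.37, 4.51], [0.17, 1.92], [-2.96, 2.96]. Speed limits (rad/s): [2.39, 2.39, 3.14, 3.14, 3.14, 3.14, 3.14].

INTERFACE

Orientations are given as a rotation vector (axis times angle).
In Python, from bench import r gives the robot as it stands.
- The arm moves only by the tool servo_tool, never from a script. Its argument "commands" is a list of rows, each a list of 2 entries, a list of its own where there are three numbers: the shift along the tool's x, y, z normalised to -1 to 1, where 1 is 250 mm, then the turn, a rotation vector about the tool's x, y, z normalised to -1 to 1, where 1 is 90 degrees. In form: [[[dx, dy, dz], [ax, ay, az]], ...]. A call has 1 to 20 rows; each row is the pose to reach, as a shift and turn from the pose commanded when the call began, along the tool's axes at that moment; what a row does not reach only later rows make up. A row lasts 1/10 s, in which the tool goes at most 50 mm and 8.59 degrees, less where a joint would pass 70% of its speed; a pose out of reach is approached as far as the arm can. A call with a number of a shift or a turn outside -1 to 1 is refused whole. A call with a gripper value outside its range is refused whole. "claw" is the closure, from 0 (fully open) to 1 (shut), set as the call begins (left out, the last holds). The fingers move at their own pace and stop on an object; "squeeze" is the grip in N (left out, the last holds). Time passes only in rows, so rows that repeat a pose let the fingers close. It gives the time, the measured TCP pose, the force, the opening and the grip force at its end, in the units of the state.
- r.get_obs(): the state, without advancing time (a new reading comes with each control period).
- r.grab_frame(name): name is "scene" or "top" or "wrist"; returns (picture, depth): 400x640x3 uint8, red, green, blue; 400x640 float32, m along the optical axis (not along the pixel's ray), 0 where there is no reading.
- r.camera_model(name): a dict with "fx", "fy", "cx", "cy" (pixels), "extrinsics" (4x4, takes a point from camera to world coordinates); the wrist camera has in their place "hand_eye" (4x4, takes a point from camera to tool coordinates, whose origin is the TCP and whose axes are the flange's). Camera axes: x right, y down, z forward; pixel columns grow to the right and rows downward; lengths in m; the calibration is good to about 2 mm. The wrist camera is an equidistant fisheye: a pixel r from the principal point sees the ray r / f radians off the axis. A picture is of the moment at which its call begins: read the wrist's pose just before it. camera_model takes no time and is no camera call.
- r.hand_in(): hands the job in; it is judged then, once.
Trained networks look in the newest picture that a camera, given by its name, has taken for a name from the list of things; names that differ only in an ending like _2 or _b are one class to them, and where a whole thing is asked for, a point or a joint stands for the part that bears it (a point fixed in the world has none). Each returns a list of dicts, best first, with "confidence" (0 to 1); they miss things now and then, are a little off and sometimes report something else, mostly with a low value. They report only what shows in the picture. A call takes as long as a camera call.
- r.boxes_of(camera, target): "uv" ([column, row] in pixels, amid what is visible of it).
- r.mark_of(camera, target): "uv" ([column, row] in pixels: a listed point, or the origin of a listed thing).
The state is a dict: "clock": time; "joints": joint angles; "qvel": joint speeds; "tau": joint torques, N m; "tcp_pos": TCP position; "orientation": TCP orientation; "contact_force": force on the tool from outside, world axes, zero at the start; "moment": the same for the moment, N m; "grip_width": finger opening in m; "gripper_force": force on a finger pad.
Only numpy, scipy, OpenCV 4.12 (cv2) and the standard library are available. Lean on these libraries where they do the work, as an engineer would, in place of code of your own. Each camera call takes 0.05 s, during which the arm holds its last target. There are 200 camera calls.

TASK

Sort the four specimen carriers by length onto the two stage plates: the two long ones in the bays of the plate whose end stops stand further apart, the two short ones in the bays of the other plate; a short one was put on the long plate by mistake, so move it over. Each carrier must end lying flat, glass up, down between the stops of its own bay. They hold glass, so set them down rather than dropping them, and leave the tape roll, the vial and the dropper bottle where they stand.

Things in the scene. Friction and masses are not known exactly. Their poses are not given: they have to be found in the camera images.
- long_plate: fixed stage plate for long carriers: dark steel, 160 x 140 x 10 mm; origin at the centre of its underside, x along its two parallel bays, which lie 66 mm apart. Each bay has aluminium end stops 8 mm high, 118 mm apart, each with two side lugs (16 mm along the bay, 5 mm thick, 38 mm apart); sides open in the middle. The plates differ only in the end stops' distance (88 or 118 mm)
- short_plate: fixed stage plate for short carriers: dark steel, 160 x 140 x 10 mm; origin at the centre of its underside, x along its two parallel bays, which lie 66 mm apart. Each bay has aluminium end stops 8 mm high, 88 mm apart, each with two side lugs (16 mm along the bay, 5 mm thick, 38 mm apart); sides open in the middle. The plates differ only in the end stops' distance (88 or 118 mm)
- long_plate_bay1 (a point): centre of the floor of the first bay (+y side is bay 1) of the long-carrier plate, on the plate's top face; x along the bay, z up
- long_plate_bay2 (a point): centre of the floor of the second bay (+y side is bay 1) of the long-carrier plate, on the plate's top face; x along the bay, z up
- short_plate_bay1 (a point): centre of the floor of the first bay (+y side is bay 1) of the short-carrier plate, on the plate's top face; x along the bay, z up
- short_plate_bay2 (a point): centre of the floor of the second bay (+y side is bay 1) of the short-carrier plate, on the plate's top face; x along the bay, z up
- long_carrier_1: specimen carrier: flat aluminium bar 110 mm long, 30 mm wide, 14 mm high, with a dark-edged glass slide let into its top; origin at the centre of its underside, x along its length, z up. All carriers are alike but for their length (80 or 110 mm). Already lies in one bay of the long plate.
- short_carrier_1: specimen carrier: flat aluminium bar 80 mm long, 30 mm wide, 14 mm high, with a dark-edged glass slide let into its top; origin at the centre of its underside, x along its length, z up. All carriers are alike but for their length (80 or 110 mm). Lies wrongly in the other bay of the long plate.
- long_carrier_2: specimen carrier: flat aluminium bar 110 mm long, 30 mm wide, 14 mm high, with a dark-edged glass slide let into its top; origin at the centre of its underside, x along its length, z up. All carriers are alike but for their length (80 or 110 mm). Lies on the bench beside the plates.
- short_carrier_2: specimen carrier: flat aluminium bar 80 mm long, 30 mm wide, 14 mm high, with a dark-edged glass slide let into its top; origin at the centre of its underside, x along its length, z up. All carriers are alike but for their length (80 or 110 mm). Lies on the bench beside the plates.
- tape_roll: bystander: roll of white tape lying flat, 56 mm across, 12 mm high; origin at the centre of its underside
- vial: bystander: plugged culture vial standing upright, 28 mm across, 113 mm high; origin at the centre of its underside
- dropper: bystander: small amber dropper bottle standing upright, 29 mm across, 86 mm high; origin at the centre of its underside

How it is judged:
By the outcome, as a careful person would: the job done as asked, in the order asked, and still so for the second after the job is handed in, with the robot touching nothing.
It also fails if it takes over 67 s, if anything falls off the work surface, if the arm or the gripper's body presses on something with over 40 N, if the wrist force passes 120 N, or if a joint passes its speed limit or range.

## Working session

There is one attempt and no reset: what is moved stays moved. The work goes in short steps, Python scripts to look and compute and a tool call to move; the robot and the scene stay as the last step left them, time stands still between calls to the robot, and variables do not carry over. Pictures are saved under pics/ and viewed, at most 13 in all, crops included, and the job is handed in when it is done.

Besides the shell and the picture viewer there is one more tool, called in YAML: its name, and indented under it one key for each argument. servo_tool: Moves the arm, as the interface text tells. Scaled input: -1 to 1 covers 250 mm each way for a shift and 90 degrees each way for a turn. Its arguments: {"type":"object","properties":{"commands":{"type":"array"},"claw":{"type":"number"},"squeeze":{"type":"number"}},"required":["commands"]}

```bash
mkdir -p pics; ls
python3 - <<'E'
from bench import r
import cv2,numpy as np
o=r.get_obs();print({k:np.round(v,3) for k,v in o.items()}, r.tcp_to_tips)
for n in("top","scene"):
    p,d=r.grab_frame(n);cv2.imwrite(f"pics/{n}0.png",p[...,::-1]);np.save(f"pics/{n}0.npy",d)
    m=r.camera_model(n);print(n,m)
    for t in("long_plate","short_plate","long_carrier_1","short_carrier_1","tape_roll","vial","dropper"):
        for x in r.mark_of(n,t): print(t,x)
print(r.camera_model("wrist"))
E
```

```text
pics
{'clock': np.float64(0.0), 'joints': array([ 1.105,  0.478,  0.022,  1.556, -0.012,  1.109, -0.083]), 'qvel': array([ 0.   , -0.   , -0.002,  0.   , -0.   , -0.001, -0.001]), 'tau': array([-1.0000e-03, -5.9646e+01,  1.6080e+00, -2.8120e+01,  1.2000e-02,
        9.0000e-03, -0.0000e+00]), 'tcp_pos': array([ 0.236, -0.632,  0.249]), 'orientation': array([-3.09e+00, -5.59e-01,  1.00e-03]), 'contact_force': array([-0.239,  0.192,  0.561]), 'moment': array([ 0.034, -0.014, -0.066]), 'gripper_force': np.float64(0.0), 'grip_width': np.float64(0.085)} 0.019
top {'fx': 367.0515421201184, 'fy': 367.0515421201184, 'cx': 320.3141968198102, 'cy': 205.46072151449113, 'extrinsics': array([[ 0.02193655, -0.98653997,  0.16204223,  0.44870875],
       [-0.99888399, -0.02840868, -0.03773236,  0.00618091],
       [ 0.04182789, -0.16103367, -0.98606216,  0.9518084 ],
       [ 0.        ,  0.        ,  0.        ,  1.        ]])}
long_plate {'uv': [257.3, 225.9], 'confidence': 0.69}
short_plate {'uv': [364.5, 209.0], 'confidence': 0.85}
long_carrier_1 {'uv': [184.3, 246.3], 'confidence': 0.97}
long_c
[... 1142 characters left out ...]
: [366.8, 288.2], 'confidence': 0.88}
short_carrier_1 {'uv': [303.1, 197.3], 'confidence': 0.55}
vial {'uv': [440.4, 268.0], 'confidence': 0.57}
vial {'uv': [353.4, 235.1], 'confidence': 0.49}
dropper {'uv': [432.0, 243.1], 'confidence': 0.9}
{'fx': 309.70691628693146, 'fy': 309.70691628693146, 'cx': 318.92800304792274, 'cy': 197.9678535985967, 'hand_eye': array([[-2.28465537e-05, -9.56183408e-01, -2.92768320e-01,
         7.51634954e-02],
       [ 9.99999292e-01, -3.70142585e-04,  1.13085207e-03,
        -5.45303536e-04],
       [-1.18966801e-03, -2.92768087e-01,  9.56182740e-01,
        -1.22651998e-01],
       [ 0.00000000e+00,  0.00000000e+00,  0.00000000e+00,
         1.00000000e+00]])}
```

Run:
```python
import cv2
p=cv2.imread("pics/top0.png")[130:330,140:500]
cv2.imwrite("pics/top0c.png",cv2.resize(p,None,fx=2.2,fy=2.2,interpolation=cv2.INTER_CUBIC))
```

```text
(no output)
```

View pics/top0c.png

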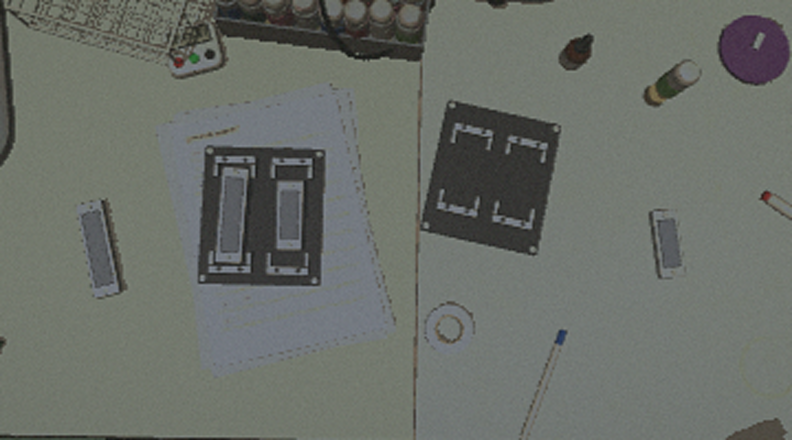

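View pics/scene0.png

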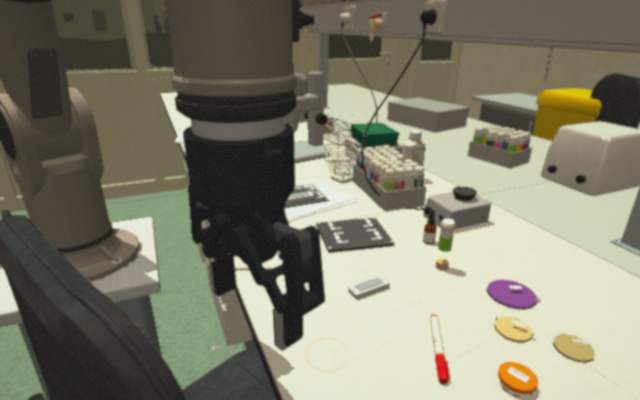

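The top view shows the long plate at crop (262,215), with the long carrier in the left (+y) bay at (233,215) and the short one in the right bay at (290,215). The short plate is at (490,180) and empty. The bench carriers are at (100,248) (long) and (667,243) (short); the tape roll, dropper and vial are at (449,328), (575,52) and (672,83). The scene view confirms the short plate, with the vial and dropper beyond it.

```bash
cat > h.py <<'E'
from bench import r
import cv2,numpy as np
from scipy.spatial.transform import Rotation as R
def ray(name,uv,T=None):
    m=r.camera_model(name);uv=np.atleast_2d(uv).astype(float)
    x=(uv-[m["cx"],m["cy"]])/[m["fx"],m["fy"]]
    if name=="wrist":
        t=np.linalg.norm(x,axis=1,keepdims=True)
        d=np.c_[x/np.maximum(t,1e-9)*np.sin(t),np.cos(t)];E=T@m["hand_eye"]
    else: d=np.c_[x,np.ones(len(x))];E=m["extrinsics"]
    return E[:3,3],d@E[:3,:3].T
def onz(name,uv,z,T=None):
    o,d=ray(name,uv,T);return (o+d*((z-o[2])/d[:,2])[:,None])[:,:2]
def tcp():
    o=r.get_obs();T=np.eye(4);T[:3,:3]=R.from_rotvec(o["orientation"]).as_matrix();T[:3,3]=o["tcp_pos"];return T
def project(name,P,T=None):
    P=np.atleast_2d(P);m=r.camera_model(name);E=T@m["hand_eye"] if name=="wrist" else m["extrinsics"]
    c=(P-E[:3,3])@E[:3,:3]
    if name=="wrist":
        q=np.hypot(c[:,0],c[:,1]);t=np.arctan2(q,c[:,2]);x=c[:,:2]/q[:,None]*t[:,None]
    else: x=c[:,:2]/c[:,2:]
    return x*[m["fx"],m["fy"]]+[m["cx"],m["cy"]]
def ortho(name,img,c,half,z,T=None,mm=0.5):
    "top-down rectified view of plane z; returns image: right=+x, up=+y, mm per pixel"
    n=int(2*half*1000/mm);g=(np.arange(n)+.5)*mm/1000-half
    X,Y=np.meshgrid(c[0]+g,c[1]-g);uv=project(name,np.c_[X.ravel(),Y.ravel(),np.full(X.size,z)],T).astype(np.float32)
    return cv2.remap(img,uv[:,0].reshape(n,n),uv[:,1].reshape(n,n),cv2.INTER_LINEAR)
E
python3 - <<'E'
from h import *
d=np.load("pics/top0.npy");p=cv2.imread("pics/top0.png")
m=r.camera_model("top");v,u=np.mgrid[:400,:640]
c=np.stack([(u-m["cx"])/m["fx"]*d,(v-m["cy"])/m["fy"]*d,d],-1)
w=c@m["extrinsics"][:3,:3].T+m["extrinsics"][:3,3]
z=w[...,2]
print("bench z",np.median(z[300:320,380:400]),z[300:320,380:400].std())
g=cv2.cvtColor(p,cv2.COLOR_BGR2GRAY)
def rect(mask,zt,lab):
    n,l,s,_=cv2.connectedComponentsWithStats(mask.astype(np.uint8))
    for i in range(1,n):
        if s[i,4]<150: continue
        if not(150<s[i,0]+s[i,2]/2<500 and 140<s[i,1]+s[i,3]/2<320): continue
        q=np.argwhere(l==i)[:,::-1]
        b=cv2.minAreaRect((onz("top",q,zt)*1000).astype(np.float32))
        print(lab,s[i],np.round(b[0],1),np.round(b[1],1),round(b[2],1), "z",np.round(np.median(z[l==i])*1000,1))
rect(g<70,.010,"dark")
rect((z>.008)&(z<.04),.014,"high")
rect((z>.018)&(z<.04),.024,"high2")
E
```

```text
bench z 0.0005461456536436926 0.0034706326585338745
dark [467 137  32  32 755] [ 762.6 -466.9] [85.  88.1] 28.3 z 6.2
dark [394 146  16  16 164] [ 752.3 -246.9] [30.  52.7] 54.2 z 44.8
dark [ 331  176   64   70 2843] [ 594.7 -141.6] [139.9 160.2] 78.8 z 10.0
dark [ 230  197   58   63 2108] [541.9 126.7] [160.  140.4] 0.5 z 10.2
high [204 120  91  46 742] [736.7 162. ] [212.8 120.4] 66.8 z 17.1
high [ 331  176   64   70 2860] [ 594.4 -141.3] [139.  158.9] 78.8 z 10.5
high [ 226  196   64   69 3259] [536.4 128.7] [173.1 159.1] 1.7 z 11.8
high [175 221  20  45 552] [498.7 309.5] [110.   31.2] 15.8 z 14.4
high [436 225  16  32 368] [ 520.9 -349.6] [79.6 31.8] 5.7 z 14.3
high [333 269  22  22 287] [416.  -92.3] [51.8 53.1] 1.1 z 12.7
high2 [238 206  18  44 537] [540.4 156.1] [ 35.7 110.3] 88.1 z 24.4
high2 [265 212  13  32 384] [541.5  93.5] [78.6 30. ] 1.6 z 24.4
```

The sizes check out: carriers 110x31 and 80x31 mm, plates 160x140 mm at z = 10 mm. First I'll move over short_carrier_2, which is nearest.

```bash
cat >> h.py <<'E'
def plan(*tg):
    "each target x,y,z (m), yaw deg of tool x; prints rows (shift/0.25, turn/90deg) from present pose"
    T=tcp();print("at",np.round(T[:3,3]*1000,1),"yaw",np.round(np.degrees(np.arctan2(T[1,0],T[0,0])),1),"t",r.get_obs()["clock"])
    for x,y,z,a in tg:
        c,s=np.cos(np.radians(a)),np.sin(np.radians(a))
        G=np.array([[c,s,0],[s,-c,0],[0,0,-1]])
        sh=T[:3,:3].T@(np.array([x,y,z])-T[:3,3])/.25
        tu=R.from_matrix(T[:3,:3].T@G).as_rotvec()/(np.pi/2)
        print([np.round(sh,4).tolist(),np.round(tu,4).tolist()])
E
python3 -c "
from h import *
plan((.38,-.49,.20,13),(.50,-.352,.17,5.7))"
```

```text
at [ 236.4 -632.3  250.3] yaw 20.5 t 0.8
[[0.7374, -0.332, 0.2014], [0.0, -0.0, 0.0833]]
[[1.3803, -0.681, 0.3214], [0.0, -0.0, 0.1644]]
```

servo_tool:
  commands:
    - [[0.1,-0.045,0.03],[0,0,0.02]]
    - [[0.3,-0.135,0.08],[0,0,0.06]]
    - [[0.5,-0.225,0.14],[0,0,0.1]]
    - [[0.7,-0.315,0.19],[0,0,0.13]]
    - [[0.86,-0.41,0.22],[0,0,0.164]]
    - [[0.98,-0.48,0.24],[0,0,0.164]]
    - [[1,-0.5,0.25],[0,0,0.164]]
  claw: 0.4
  squeeze: 40

```text
clock: 1.5
tcp_pos: [0.4323, -0.4208, 0.187]
orientation: [-3.133, -0.173, -0.003]
contact_force: [-0.5, 1.0, 0.0]
grip_width: 0.0514
gripper_force: 0.0
```

```bash
python3 -c "
from h import *
plan((.50,-.352,.17,5.7));print(r.get_obs()['grip_width'])"
```

```text
at [ 432.3 -420.8  187. ] yaw 6.3 t 1.5
[[0.2991, -0.2433, 0.0697], [-0.0023, -0.0015, 0.007]]
0.051380498405822
```

servo_tool:
  commands:
    - [[0.15,-0.12,0.035],[0,0,0.005]]
    - [[0.27,-0.22,0.06],[0,0,0.005]]
    - [[0.299,-0.243,0.07],[0,0,0.005]]
    - [[0.299,-0.243,0.07],[0,0,0.005]]
    - [[0.299,-0.243,0.07],[0,0,0.005]]

```text
clock: 2.0
tcp_pos: [0.4941, -0.3612, 0.1704]
orientation: [3.137, 0.143, -0.001]
contact_force: [-0.1, -0.9, -0.1]
grip_width: 0.0513
gripper_force: 0.0
```

Run:
```python
from h import *
T=tcp();p,d=r.grab_frame("wrist");p=p[...,::-1].copy()
print(np.round(r.get_obs()["qvel"],3))
np.savez("pics/w1.npz",T=T,p=p)
a=ortho("wrist",p,(.545,-.35),.1,.014,T)
cv2.imwrite("pics/w1o.png",np.hstack([cv2.resize(p,(640,400)),]))
cv2.imwrite("pics/w1o.png",np.vstack([cv2.resize(p,(400,250)),a]))
plan((.521,-.35,.022,5.7))
```

```text
[ 0.009 -0.004  0.003  0.002 -0.004 -0.002 -0.004]
at [ 493.7 -361.7  170.6] yaw 5.1 t 2.05
[[0.1133, -0.0376, 0.5943], [0.0008, 0.0004, -0.0062]]
```

View pics/w1o.png

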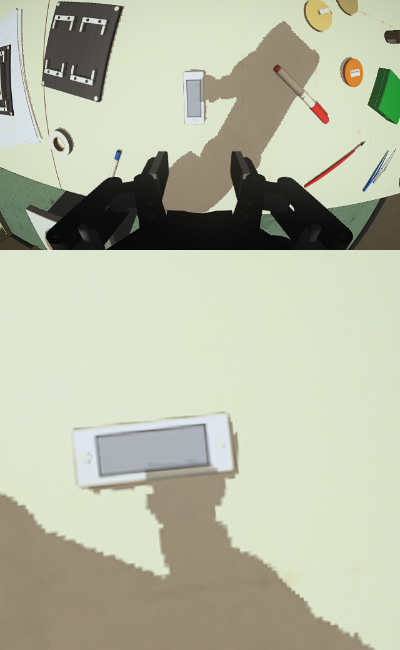

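The wrist view shows the short carrier centred at about (0.521, -0.350) with yaw 5.7°, which agrees with the top camera. Before descending I'll check the real fingertip depth.

Run:
```python
from h import *
T=tcp();p,d=r.grab_frame("wrist")
v,u=np.mgrid[:400,:640];uv=np.c_[u.ravel(),v.ravel()]
o,dr=ray("wrist",uv,np.eye(4)); m=r.camera_model("wrist")
x=(uv-[m["cx"],m["cy"]])/m["fx"];cz=np.cos(np.hypot(*x.T))
P=o+dr*(d.ravel()/cz)[:,None]
k=(d.ravel()>0.01)&(abs(P[:,0])<.025)&(abs(P[:,1])<.06)&(abs(P[:,1])>.015)&(P[:,2]<.08)
Q=P[k]*1000
for s in(1,-1):
    q=Q[Q[:,1]*s>0];print(len(q),np.percentile(q,[1,50,90,99,100],axis=0).round(1).tolist())
plan((.521,-.35,.05,5.7),(.521,-.35,.024,5.7))
```

```text
15729 [[-10.3, 15.5, -85.0], [11.3, 45.2, -57.1], [17.4, 55.6, -20.7], [20.1, 59.4, 8.7], [21.4, 60.0, 17.5]]
15707 [[-10.2, -59.5, -84.3], [11.3, -44.9, -57.1], [17.6, -20.1, -20.7], [20.3, -15.5, 8.8], [21.3, -15.0, 16.9]]
at [ 493.6 -361.8  170.6] yaw 5.1 t 2.1
[[0.1135, -0.038, 0.4825], [0.0007, 0.0003, -0.0066]]
[[0.1136, -0.0381, 0.5865], [0.0007, 0.0003, -0.0066]]
```

servo_tool:
  commands:
    - [[0.08,-0.025,0.1],[0,0,-0.006]]
    - [[0.1135,-0.038,0.28],[0,0,-0.006]]
    - [[0.1135,-0.038,0.44],[0,0,-0.006]]
    - [[0.1135,-0.038,0.54],[0,0,-0.006]]
    - [[0.1135,-0.038,0.586],[0,0,-0.006]]
    - [[0.1135,-0.038,0.586],[0,0,-0.006]]
    - [[0.1135,-0.038,0.586],[0,0,-0.006]]

```text
clock: 2.8
tcp_pos: [0.5228, -0.3489, 0.0251]
orientation: [3.136, 0.158, 0.002]
contact_force: [0.0, -0.2, 1.3]
grip_width: 0.0511
gripper_force: 0.0
```

servo_tool:
  commands:
    - [[0,0,0],[0,0,0]]
    - [[0,0,0],[0,0,0]]
    - [[0,0,0],[0,0,0]]
    - [[0,0,0],[0,0,0]]
    - [[0,0,0],[0,0,0]]
    - [[0,0,0],[0,0,0]]
  claw: 0.8

```text
clock: 3.4
tcp_pos: [0.5236, -0.3487, 0.0259]
orientation: [3.135, 0.159, 0.004]
contact_force: [-1.2, -0.3, 6.4]
grip_width: 0.0286
gripper_force: 40.0
```

```bash
python3 -c "
from h import *
print(r.get_obs()['grip_width'],r.get_obs()['gripper_force'])
plan((.521,-.35,.09,5.7),(.5882,-.1739,.09,-11.2),(.5882,-.1739,.034,-11.2))"
```

```text
0.028609736722263957 40.03079831600189
at [ 523.6 -348.7   25.9] yaw 5.8 t 3.4
[[-0.0103, 0.0047, -0.2564], [0.0015, -0.0017, 0.0012]]
[[0.3284, -0.6688, -0.2571], [0.0012, -0.0019, 0.189]]
[[0.3278, -0.6693, -0.0331], [0.0012, -0.0019, 0.189]]
```

servo_tool:
  commands:
    - [[0,0,-0.05],[0,0,0]]
    - [[0,0,-0.15],[0,0,0]]
    - [[0.03,-0.06,-0.23],[0,0,0.02]]
    - [[0.09,-0.18,-0.257],[0,0,0.06]]
    - [[0.16,-0.32,-0.257],[0,0,0.11]]
    - [[0.24,-0.47,-0.257],[0,0,0.15]]
    - [[0.3,-0.6,-0.257],[0,0,0.18]]
    - [[0.33,-0.655,-0.257],[0,0,0.189]]
    - [[0.338,-0.669,-0.257],[0,0,0.189]]
    - [[0.338,-0.669,-0.257],[0,0,0.189]]
    - [[0.338,-0.669,-0.257],[0,0,0.189]]
    - [[0.338,-0.669,-0.257],[0,0,0.189]]
    - [[0.338,-0.669,-0.257],[0,0,0.189]]

```text
clock: 4.7
tcp_pos: [0.589, -0.1742, 0.0881]
orientation: [3.126, -0.309, -0.0]
contact_force: [0.1, 0.2, -1.4]
grip_width: 0.0282
gripper_force: 39.8
```

Run:
```python
from h import *
T=tcp();p,d=r.grab_frame("wrist");p=p[...,::-1].copy()
a=ortho("wrist",p,(.6,-.15),.1,.01,T)
zc=T[2,3]-.0259+.014;b=ortho("wrist",p,(.6,-.15),.1,zc,T)
cv2.imwrite("pics/w2o.png",np.hstack([a,b]))
print(zc,r.get_obs()['grip_width']);plan((.5908,-.1744,.036,-11.2))
```

```text
0.07618531880178708 0.028482197206594045
at [ 589.1 -173.9   88.1] yaw -11.3 t 4.75
[[0.0071, 0.0007, 0.2082], [0.0002, 0.0001, -0.0009]]
```

View pics/w2o.png

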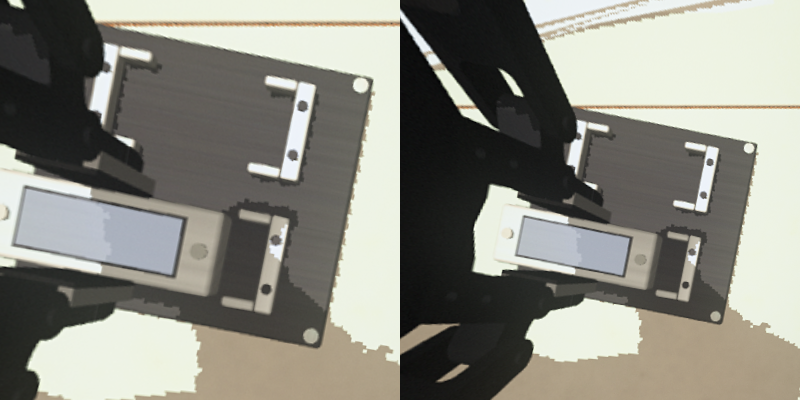

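The held carrier is level and lines up with the right-hand bay: its centre is within about 1 mm of the bay axis. Lowering straight down.

servo_tool:
  commands:
    - [[0.002,0,0.06],[0,0,0]]
    - [[0.002,0,0.13],[0,0,0]]
    - [[0.002,0,0.165],[0,0,0]]
    - [[0.002,0,0.18],[0,0,0]]
    - [[0.002,0,0.19],[0,0,0]]
    - [[0.002,0,0.2],[0,0,0]]
    - [[0.002,0,0.205],[0,0,0]]
    - [[0.002,0,0.205],[0,0,0]]
    - [[0.002,0,0.205],[0,0,0]]

```text
clock: 5.65
tcp_pos: [0.5903, -0.1728, 0.0371]
orientation: [3.127, -0.306, 0.001]
contact_force: [0.6, -0.3, -0.7]
grip_width: 0.0288
gripper_force: 39.8
```

servo_tool:
  commands:
    - [[0,-0.002,0.004],[0,0,0]]
    - [[0,-0.002,0.007],[0,0,0]]
    - [[0,-0.002,0.007],[0,0,0]]

```text
clock: 5.95
tcp_pos: [0.5904, -0.1723, 0.0359]
orientation: [3.127, -0.306, 0.001]
contact_force: [-1.3, 0.6, 5.9]
grip_width: 0.0285
gripper_force: 40.5
```

Contact at the expected height. Releasing and lifting.

servo_tool:
  commands:
    - [[0,0,0],[0,0,0]]
    - [[0,0,0],[0,0,0]]
    - [[0,0,0],[0,0,0]]
    - [[0,0,-0.06],[0,0,0]]
    - [[0,0,-0.2],[0,0,0]]
    - [[0,0,-0.36],[0,0,0]]
    - [[0,0,-0.45],[0,0,0]]
    - [[0,0,-0.48],[0,0,0]]
    - [[0,0,-0.48],[0,0,0]]
  claw: 0.4

```text
clock: 6.85
tcp_pos: [0.5908, -0.1724, 0.1567]
orientation: [3.126, -0.306, 0.004]
contact_force: [0.6, -0.2, -0.3]
grip_width: 0.0515
gripper_force: 0.0
```

Run:
```python
from h import *
T=tcp();p,d=r.grab_frame("wrist");p=p[...,::-1].copy()
cv2.imwrite("pics/w3o.png",np.hstack([ortho("wrist",p,(.6,-.15),.1,.02,T),ortho("wrist",p,(.56,.12),.1,.024,T)]))
print(r.get_obs()['grip_width']);plan((.5415,.0935,.11,1),(.5415,.0935,.0375,1))
```

```text
0.05133085211162686
at [ 590.  -172.2  155.1] yaw -11.2 t 6.9
[[-0.3962, -1.0051, 0.1805], [0.0, -0.0001, -0.1353]]
[[-0.3963, -1.0051, 0.4705], [0.0, -0.0001, -0.1353]]
```

View pics/w3o.png

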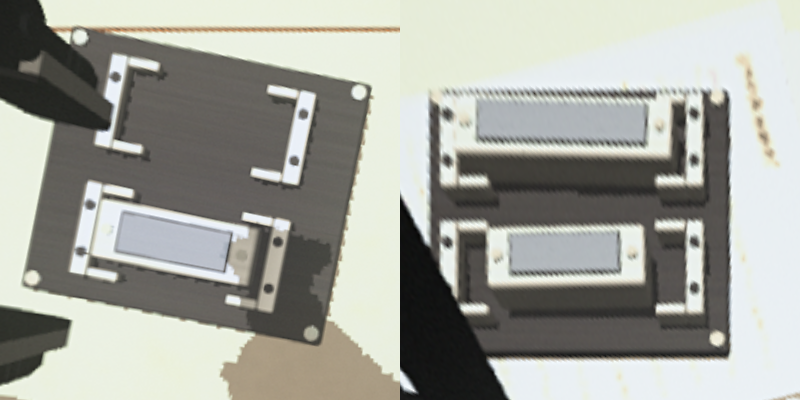

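Short_carrier_2 lies between its stops. The misplaced short carrier is centred at about (0.542, 0.093), matching the top camera. Going to it now.

servo_tool:
  commands:
    - [[-0.03,-0.08,0.02],[0,0,-0.01]]
    - [[-0.1,-0.25,0.05],[0,0,-0.035]]
    - [[-0.17,-0.43,0.09],[0,0,-0.06]]
    - [[-0.24,-0.61,0.13],[0,0,-0.085]]
    - [[-0.31,-0.79,0.16],[0,0,-0.11]]
    - [[-0.37,-0.92,0.18],[0,0,-0.13]]
    - [[-0.395,-0.99,0.18],[0,0,-0.135]]
    - [[-0.395,-1,0.18],[0,0,-0.135]]
    - [[-0.395,-1,0.18],[0,0,-0.135]]
    - [[-0.395,-1,0.18],[0,0,-0.135]]

```text
clock: 7.9
tcp_pos: [0.5415, 0.0906, 0.1095]
orientation: [3.14, 0.024, -0.001]
contact_force: [0.5, -0.3, 0.8]
grip_width: 0.0516
gripper_force: 0.0
```

Run:
```python
from h import *
T=tcp();p,d=r.grab_frame("wrist");p=p[...,::-1].copy()
np.savez("pics/w4.npz",T=T,p=p)
cv2.imwrite("pics/w4o.png",np.hstack([ortho("wrist",p,(.56,.12),.1,.024,T),ortho("wrist",p,(.56,.12),.1,.018,T)]))
plan((.542,.0933,.0378,1))
```

```text
at [541.7  90.4 109.6] yaw 0.8 t 7.95
[[0.0016, -0.0119, 0.2873], [0.0006, 0.0004, -0.0019]]
```

View pics/w4o.png

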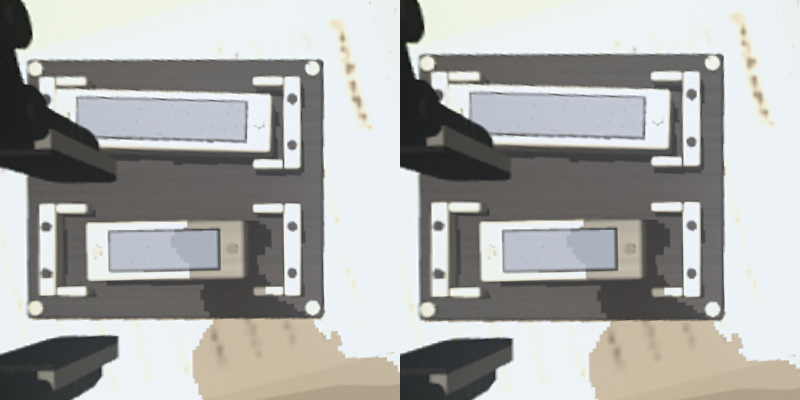

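The short carrier is at about (0.542, 0.0945). Long bay 2's stops centre on about (0.5426, 0.0947), and the long carrier lies in bay 1. Descending.

servo_tool:
  commands:
    - [[0.001,-0.0165,0.06],[0,0,0]]
    - [[0.001,-0.0165,0.15],[0,0,0]]
    - [[0.001,-0.0165,0.22],[0,0,0]]
    - [[0.001,-0.0165,0.265],[0,0,0]]
    - [[0.001,-0.0165,0.285],[0,0,0]]
    - [[0.001,-0.0165,0.287],[0,0,0]]
    - [[0.001,-0.0165,0.287],[0,0,0]]

```text
clock: 8.65
tcp_pos: [0.5423, 0.0962, 0.0386]
orientation: [-3.141, -0.026, -0.001]
contact_force: [-0.4, 0.3, -0.2]
grip_width: 0.0515
gripper_force: 0.0
```

servo_tool:
  commands:
    - [[0,0,0],[0,0,0]]
    - [[0,0,0],[0,0,0]]
    - [[0,0,0],[0,0,0]]
    - [[0,0,0],[0,0,0]]
    - [[0,0,0],[0,0,0]]
  claw: 0.8

```text
clock: 9.15
tcp_pos: [0.5426, 0.0963, 0.0393]
orientation: [-3.141, -0.026, -0.002]
contact_force: [-1.0, -0.5, 6.6]
grip_width: 0.0283
gripper_force: 39.4
```

```bash
python3 -c "
from h import *
print(r.get_obs()['grip_width'],r.get_obs()['gripper_force'])
plan((.6015,-.1093,.1,-11.2))"
```

```text
0.02828979026430664 39.41519558429718
at [542.6  96.3  39.3] yaw 1.0 t 9.15
[[0.2222, 0.8262, -0.2426], [-0.0002, -0.001, 0.1351]]
```

servo_tool:
  commands:
    - [[0,0,-0.05],[0,0,0]]
    - [[0,0,-0.15],[0,0,0]]
    - [[0.02,0.06,-0.23],[0,0,0.01]]
    - [[0.05,0.18,-0.25],[0,0,0.03]]
    - [[0.09,0.33,-0.25],[0,0,0.055]]
    - [[0.13,0.49,-0.25],[0,0,0.08]]
    - [[0.175,0.65,-0.25],[0,0,0.11]]
    - [[0.21,0.77,-0.25],[0,0,0.13]]
    - [[0.22,0.82,-0.25],[0,0,0.135]]
    - [[0.222,0.826,-0.25],[0,0,0.135]]
    - [[0.222,0.826,-0.25],[0,0,0.135]]
    - [[0.222,0.826,-0.25],[0,0,0.135]]

```text
clock: 10.35
tcp_pos: [0.6007, -0.1067, 0.1008]
orientation: [-3.126, 0.301, 0.001]
contact_force: [0.3, 0.1, -1.3]
grip_width: 0.028
gripper_force: 39.7
```

Run:
```python
from h import *
T=tcp();p,d=r.grab_frame("wrist");p=p[...,::-1].copy()
zc=T[2,3]-.0393+.024
cv2.imwrite("pics/w5o.png",np.hstack([ortho("wrist",p,(.6,-.13),.1,.018,T),ortho("wrist",p,(.6,-.13),.1,zc,T)]))
print(zc,r.get_obs()['grip_width']);plan((.6015,-.1093,.0393,-11.2))
```

```text
0.08551509536852903 0.028130574796222583
at [ 600.7 -106.8  100.8] yaw -11.0 t 10.4
[[0.0052, 0.0094, 0.246], [-0.0007, 0.0004, 0.0023]]
```

View pics/w5o.png

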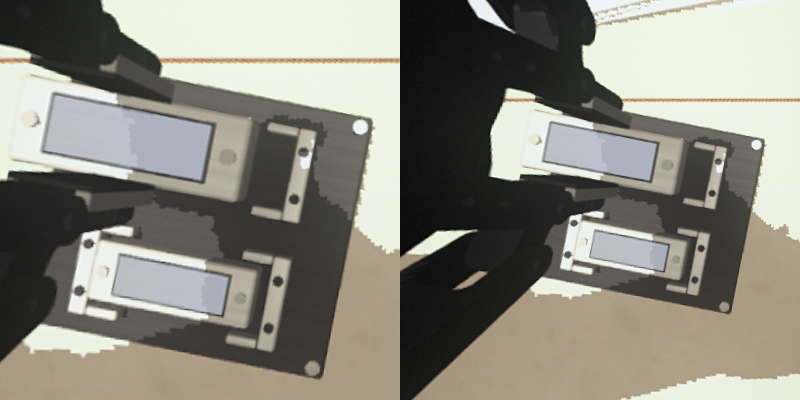

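The carrier is centred in the grip. The bay centre works out at about (0.6018, -0.1086), so I'm lowering with a correction of about 1.5 mm.

servo_tool:
  commands:
    - [[0.0055,0.006,0.06],[0,0,0]]
    - [[0.0055,0.006,0.14],[0,0,0]]
    - [[0.0055,0.006,0.19],[0,0,0]]
    - [[0.0055,0.006,0.21],[0,0,0]]
    - [[0.0055,0.006,0.225],[0,0,0]]
    - [[0.0055,0.006,0.235],[0,0,0]]
    - [[0.0055,0.006,0.242],[0,0,0]]
    - [[0.0055,0.006,0.247],[0,0,0]]
    - [[0.0055,0.006,0.25],[0,0,0]]
    - [[0.0055,0.006,0.25],[0,0,0]]

```text
clock: 11.4
tcp_pos: [0.6023, -0.1111, 0.0393]
orientation: [-3.127, 0.306, -0.001]
contact_force: [-2.2, 0.0, 4.8]
grip_width: 0.0281
gripper_force: 40.4
```

servo_tool:
  commands:
    - [[0,0,0],[0,0,0]]
    - [[0,0,0],[0,0,0]]
    - [[0,0,0],[0,0,0]]
    - [[0,0,-0.06],[0,0,0]]
    - [[0,0,-0.2],[0,0,0]]
    - [[0,0,-0.36],[0,0,0]]
    - [[0,0,-0.45],[0,0,0]]
    - [[0,0,-0.45],[0,0,0]]
    - [[0,0,-0.45],[0,0,0]]
  claw: 0.4

```text
clock: 12.3
tcp_pos: [0.6022, -0.1111, 0.152]
orientation: [-3.127, 0.306, -0.003]
contact_force: [-0.4, 0.4, -1.2]
grip_width: 0.0516
gripper_force: 0.0
```

Run:
```python
from h import *
T=tcp();p,d=r.grab_frame("wrist");p=p[...,::-1].copy()
cv2.imwrite("pics/w6o.png",ortho("wrist",p,(.6,-.13),.1,.02,T))
print(r.get_obs()['grip_width']);plan((.57,.08,.14,1),(.4987,.3095,.12,15.8))
```

```text
0.05105849042273379
at [ 601.6 -110.9  150.8] yaw -11.2 t 12.35
[[-0.2719, -0.7248, 0.0433], [0.0, 0.0002, -0.1353]]
[[-0.7296, -1.5701, 0.1234], [-0.0, 0.0002, -0.2998]]
```

View pics/w6o.png

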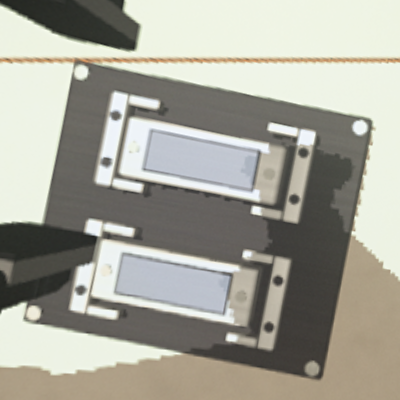

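Both short carriers lie flat between their stops on the short plate. On to long_carrier_2.

servo_tool:
  commands:
    - [[-0.04,-0.09,0.01],[0,0,-0.02]]
    - [[-0.11,-0.26,0.02],[0,0,-0.05]]
    - [[-0.19,-0.44,0.03],[0,0,-0.08]]
    - [[-0.27,-0.61,0.04],[0,0,-0.11]]
    - [[-0.36,-0.79,0.05],[0,0,-0.15]]
    - [[-0.43,-0.93,0.06],[0,0,-0.18]]
    - [[-0.46,-1,0.06],[0,0,-0.2]]

```text
clock: 13.05
tcp_pos: [0.5345, 0.1616, 0.1344]
orientation: [-3.134, -0.2, 0.006]
contact_force: [0.6, -0.1, -0.1]
grip_width: 0.0512
gripper_force: 0.0
```

servo_tool:
  commands:
    - [[-0.02,-0.15,0.01],[0,0,-0.02]]
    - [[-0.06,-0.33,0.03],[0,0,-0.06]]
    - [[-0.1,-0.52,0.05],[0,0,-0.1]]
    - [[-0.12,-0.6,0.06],[0,0,-0.1]]
    - [[-0.12,-0.6,0.06],[0,0,-0.1]]
    - [[-0.12,-0.6,0.06],[0,0,-0.1]]

```text
clock: 13.65
tcp_pos: [0.4897, 0.3012, 0.12]
orientation: [3.11, 0.433, -0.002]
contact_force: [1.0, -0.7, -0.4]
grip_width: 0.0511
gripper_force: 0.0
```

Run:
```python
from h import *
plan((.4987,.3095,.06,15.8),(.4987,.3095,.0275,15.8))
T=tcp();p,d=r.grab_frame("wrist");p=p[...,::-1].copy()
cv2.imwrite("pics/w7o.png",ortho("wrist",p,(.5,.31),.1,.014,T))
```

```text
at [489.7 301.2 120. ] yaw 15.8 t 13.65
[[0.0439, -0.0227, 0.2397], [0.0008, 0.001, 0.0005]]
[[0.0441, -0.0228, 0.3697], [0.0008, 0.001, 0.0005]]
```

View pics/w7o.png

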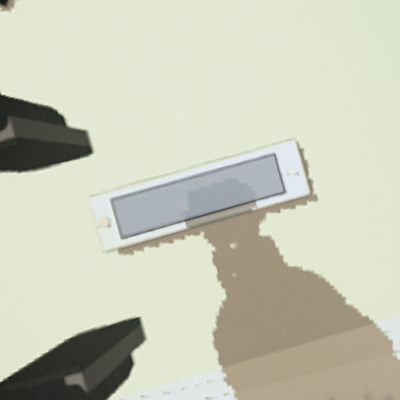

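The long carrier is centred at about (0.499, 0.311) with yaw 15.5°. Descending to grasp it.

servo_tool:
  commands:
    - [[0.03,-0.02,0.06],[0,0,0]]
    - [[0.0465,-0.027,0.19],[0,0,0]]
    - [[0.0465,-0.027,0.29],[0,0,0]]
    - [[0.0465,-0.027,0.345],[0,0,0]]
    - [[0.0465,-0.027,0.37],[0,0,0]]
    - [[0.0465,-0.027,0.37],[0,0,0]]
    - [[0.0465,-0.027,0.37],[0,0,0]]

```text
clock: 14.4
tcp_pos: [0.5001, 0.3116, 0.0292]
orientation: [-3.111, -0.431, -0.002]
contact_force: [0.7, 0.0, -0.2]
grip_width: 0.0513
gripper_force: 0.0
```

servo_tool:
  commands:
    - [[0,0,0],[0,0,0]]
    - [[0,0,0],[0,0,0]]
    - [[0,0,0],[0,0,0]]
    - [[0,0,0],[0,0,0]]
    - [[0,0,0],[0,0,0]]
  claw: 0.8
  squeeze: 50

```text
clock: 14.9
tcp_pos: [0.5001, 0.3121, 0.0297]
orientation: [-3.111, -0.432, -0.003]
contact_force: [-0.7, -0.3, 6.3]
grip_width: 0.0273
gripper_force: 48.9
```

```bash
python3 -c "
from h import *
print(r.get_obs()['grip_width'],r.get_obs()['gripper_force'])
plan((.5426,.0947,.105,.5))"
```

```text
0.027344853620833436 48.85112464427948
at [500.1 312.1  29.7] yaw 15.8 t 14.9
[[-0.0727, 0.8827, -0.3017], [-0.0005, -0.0012, 0.1702]]
```

servo_tool:
  commands:
    - [[0,0,-0.05],[0,0,0]]
    - [[0,0,-0.15],[0,0,0]]
    - [[0,0.05,-0.25],[0,0,0.01]]
    - [[-0.01,0.17,-0.3],[0,0,0.03]]
    - [[-0.025,0.33,-0.3],[0,0,0.06]]
    - [[-0.04,0.5,-0.3],[0,0,0.1]]
    - [[-0.055,0.67,-0.3],[0,0,0.13]]
    - [[-0.065,0.8,-0.3],[0,0,0.155]]
    - [[-0.07,0.865,-0.3],[0,0,0.17]]
    - [[-0.0727,0.8827,-0.3],[0,0,0.17]]
    - [[-0.0727,0.8827,-0.3],[0,0,0.17]]
    - [[-0.0727,0.8827,-0.3],[0,0,0.17]]

```text
clock: 16.1
tcp_pos: [0.5418, 0.0967, 0.1035]
orientation: [-3.14, -0.02, -0.0]
contact_force: [-0.1, -0.6, -0.6]
grip_width: 0.0277
gripper_force: 49.4
```

Run:
```python
from h import *
T=tcp();p,d=r.grab_frame("wrist");p=p[...,::-1].copy()
zc=T[2,3]-.0297+.014
cv2.imwrite("pics/w8o.png",np.hstack([ortho("wrist",p,(.56,.12),.1,.018,T),ortho("wrist",p,(.56,.12),.1,zc,T)]))
print(zc,r.get_obs()['grip_width']);plan((.5426,.0947,.0397,.5))
```

```text
0.08777759534825277 0.027636910420663123
at [541.7  96.7 103.4] yaw 0.7 t 16.15
[[0.0035, 0.0085, 0.2547], [-0.0007, 0.0001, 0.0025]]
```

View pics/w8o.png

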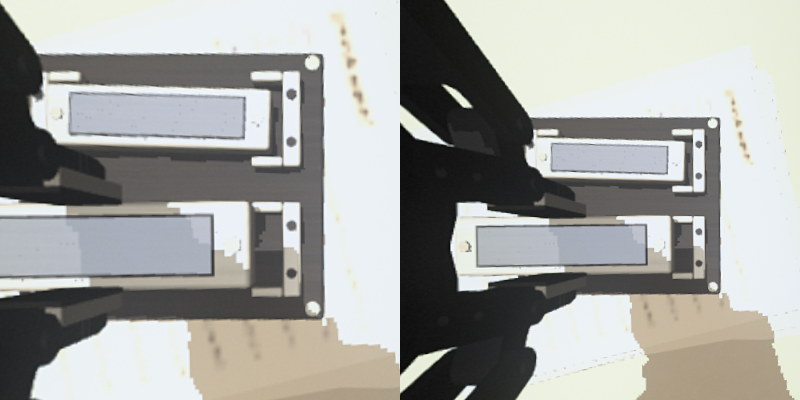

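servo_tool:
  commands:
    - [[0.004,0,0.06],[0,0,0]]
    - [[0.004,0,0.13],[0,0,0]]
    - [[0.004,0,0.17],[0,0,0]]
    - [[0.004,0,0.185],[0,0,0]]
    - [[0.004,0,0.185],[0,0,0]]

```text
clock: 16.65
tcp_pos: [0.5425, 0.0946, 0.0562]
orientation: [3.141, 0.015, -0.002]
contact_force: [0.1, 0.2, -0.6]
grip_width: 0.0276
gripper_force: 49.4
```

servo_tool:
  commands:
    - [[0.003,0,0.015],[0,0,0]]
    - [[0.003,0,0.03],[0,0,0]]
    - [[0.003,0,0.042],[0,0,0]]
    - [[0.003,0,0.052],[0,0,0]]
    - [[0.003,0,0.06],[0,0,0]]
    - [[0.003,0,0.066],[0,0,0]]
    - [[0.003,0,0.069],[0,0,0]]
    - [[0.003,0,0.069],[0,0,0]]

```text
clock: 17.45
tcp_pos: [0.5438, 0.0943, 0.0398]
orientation: [3.142, 0.014, -0.0]
contact_force: [-0.1, 0.2, -1.0]
grip_width: 0.0275
gripper_force: 49.4
```

servo_tool:
  commands:
    - [[0,0,0.002],[0,0,0]]
    - [[0,0,0.004],[0,0,0]]
    - [[0,0,0.004],[0,0,0]]

```text
clock: 17.75
tcp_pos: [0.5439, 0.0943, 0.0397]
orientation: [3.142, 0.014, 0.0]
contact_force: [-2.7, -0.4, 9.8]
grip_width: 0.0277
gripper_force: 50.8
```

Contact at the expected seated height. Releasing and lifting.

servo_tool:
  commands:
    - [[0,0,0],[0,0,0]]
    - [[0,0,0],[0,0,0]]
    - [[0,0,0],[0,0,0]]
    - [[0,0,-0.06],[0,0,0]]
    - [[0,0,-0.2],[0,0,0]]
    - [[0,0,-0.38],[0,0,0]]
    - [[-0.1,0,-0.55],[0,0,0]]
    - [[-0.25,0,-0.7],[0,0,0]]
    - [[-0.3,0,-0.72],[0,0,0]]
    - [[-0.3,0,-0.72],[0,0,0]]
  claw: 0.4

```text
clock: 18.75
tcp_pos: [0.468, 0.0939, 0.2215]
orientation: [-3.141, -0.015, -0.006]
contact_force: [-0.1, 0.6, -0.8]
grip_width: 0.0512
gripper_force: 0.0
```

Run:
```python
from h import *
print(r.get_obs()["clock"])
T=tcp();p,d=r.grab_frame("wrist");p=p[...,::-1].copy()
q,dt=r.grab_frame("top");q=q[...,::-1].copy()
cv2.imwrite("pics/fin.png",np.hstack([ortho("wrist",p,(.54,.12),.1,.02,T),ortho("top",q,(.59,-.14),.1,.02)]))
m=r.camera_model("top");v,u=np.mgrid[:400,:640]
w=np.stack([(u-m["cx"])/m["fx"]*dt,(v-m["cy"])/m["fy"]*dt,dt],-1)@m["extrinsics"][:3,:3].T+m["extrinsics"][:3,3]
for n,x,y,a,L in(("L1",.543,.16,.5,55),("L2",.543,.095,.5,55),("S1",.6018,-.1095,-11.2,40),("S2",.5885,-.173,-11.2,40)):
    c,s=np.cos(np.radians(a)),np.sin(np.radians(a));e=(w[...,:2]-[x,y])@np.array([[c,-s],[s,c]])*1000
    print(n,[round(float(np.median(w[...,2][(abs(e[...,0]-k)<8)&(abs(e[...,1])<10)]))*1000,1) for k in(-L+12,0,L-12)])
```

```text
18.75
L1 [nan, nan, nan]
L2 [558.2, 25.2, 24.5]
S1 [24.5, 24.8, 24.3]
S2 [25.0, 24.2, 24.5]
  return _methods._mean(a, axis=axis, dtype=dtype,
  ret = ret.dtype.type(ret / rcount)
```

View pics/fin.png

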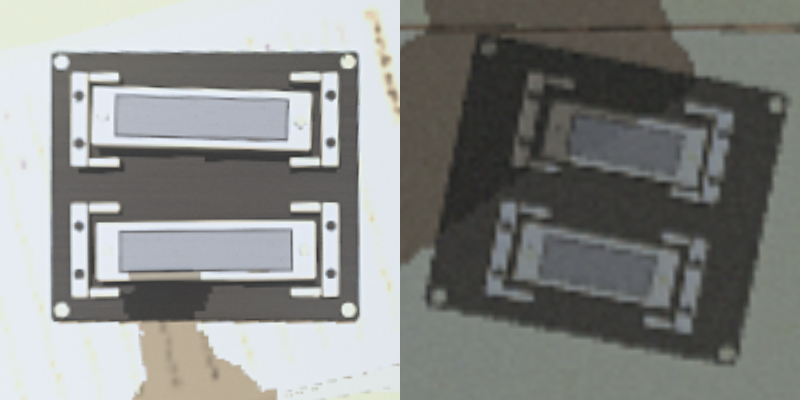

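All four carriers lie between the stops of their bays. Where the top camera has a clear view their tops read 24–25 mm, so they are seated. Handing in.

```bash
python3 -c "
from bench import r
print(r.hand_in())"
```

```text
the job is handed in; nothing more can be done
None
```

Handed in at about 19 s: the two long carriers are in the long plate's bays and the two short ones in the short plate's bays; long_carrier_1 and the three bystanders were never handled.

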